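# Cover the two worn keys of the call console

## Task

Two of the four keys on the call console have gone soft and click at a much lighter push than the other two, though all four look alike. With all the hoods still open, push the keys to find out which two are soft, pressing a soft one down until it clicks; then slide the hood of each soft key fully home over it. Leave the hoods of the two firm keys open, and leave the bell, the sugar shaker and the cup standing where they are.

Things in the scene. Friction and masses are not known exactly. Their poses are not given: they have to be found in the camera images.
- console: Fixed dark wooden base, 150 mm (its x) by 340 mm (its y), 22 mm high; origin at the centre of its underside, z up; turned at most 0.25 rad from facing the robot. It carries four alike key units in a row along its y, 80 mm apart, all laid out as told at the bays: each has a grey key on the -x side (nearer the robot) and a steel hood parked on the +x side.
- bay1 (a point): Centre of the leftmost unit's place (console y = +120 mm), on the deck, 22 mm above the table; axes as the console's. In every bay, in bay axes: the square grey key with a black pad, 32 by 32 mm, is centred at x = -32 mm, y = 0, its flat top 8 mm above the deck; it goes straight down 6 mm to a solid stop and springs up when let go.
- bay2 (a point): The same point of the second unit (console y = +40 mm). Hood, in every bay: an inverted U of steel, 50 mm (x) by 55 mm (y), roof top 13 mm above the deck, with a fin standing across the middle of the roof: 8 mm thick (x), 34 mm wide (y), top 36.5 mm above the deck.
- bay3 (a point): The same point of the third unit (console y = -40 mm). Every hood starts with its fin between bay x = +26 and +34 mm and slides towards -x, against 1.5 N of friction, to a stop with its fin at x = -32 mm, where it covers the key without touching it; it stays where it is left.
- bay4 (a point): The same point of the rightmost unit (console y = -120 mm). Keys: a key begins to give at 0.4 of its click force, resists in proportion to its travel, and reaches its click force at the solid stop, 6 mm down; past 4.5 mm counts as clicked. The two soft keys take 3 to 3.5 N to click, the two firm ones 8.5 to 9.5 N.
- key_p (a joint): Travel of key P in m: 0 up, 0.006 at the stop, clicked past 0.0045. Units P, Q, R and S are fitted to the bays in an order that changes from start to start and cannot be seen.
- key_q (a joint): Travel of key Q, as key_p.
- key_r (a joint): Travel of key R, as key_p.
- key_s (a joint): Travel of key S, as key_p.
- hood_p (a joint): Travel of the hood of unit P in m: 0 parked with the fin at bay x = +34 mm, 0.066 fully home over the key; it starts between 0 and 0.008.
- hood_q (a joint): Travel of the hood of unit Q, as hood_p.
- hood_r (a joint): Travel of the hood of unit R, as hood_p.
- hood_s (a joint): Travel of the hood of unit S, as hood_p.
- bell: Bystander: loose counter bell with a bright dome, 75 mm across, 57 mm high, behind the console; origin at the centre of its underside.
- sugar: Bystander: loose glass sugar shaker, 62 mm across, 128 mm high, to the left of the console; origin at the centre of its underside.
- cup: Bystander: loose small cup with a handle, 64 by 89 mm, 48 mm high, to the left of the console; origin at the centre of its underside.

How it is judged:
By the outcome, as a careful person would: the job done as asked, in the order asked, and still so for the second after the job is handed in, with the robot touching nothing.
It also fails if it takes over 54 s, if anything falls off the work surface, if the arm or the gripper's body presses on something with over 40 N, if the wrist force passes 120 N, or if a joint passes its speed limit or range.

## Robot

A 6-joint arm with a two-finger parallel gripper is mounted at the origin on a cart in front of the work surface, level with it; the furniture and walls round the work are solid. World frame = base frame: x ahead of the robot, y to its left, z up, the work surface at z = 0. Lengths are in mm, angles in rad, forces in N, time in s.
With the tool pointing down it reaches from about 275 to 825 mm from the base axis. Payload 5.2 kg.
Tool frame: the origin (TCP) lies midway between the tips of the shut fingers; the grasp point (between the pads) lies 19 mm behind it; z points along the fingers, y is the line along which they close (so a half turn about z gives the same grasp; the last joint's range is limited). The gripper opens to 93 mm and grips with 3 to 60 N. Pads are 15 mm wide; open, the fingers measure 128 mm over their backs; the gripper's body (75 mm by 188 mm) begins 65 mm behind the grasp point.
Start: joints at [0.931, 0.259, 1.535, -0, 1.348, -0.203], TCP at [232.653, 498.375, 218.653] pointing down, gripper open.
Joint ranges: [-3.14, 3.14], [-0.91, 2.08], [0.19, 2.58], [-1.22, 4.36], [0.22, 2.71], [-3.12, 3.12]. Speed limits (rad/s): [2.57, 2.57, 3.14, 3.14, 3.14, 3.14].

## Interface

Orientations are given as a unit quaternion [x, y, z, w].
In Python, from plant import r, vision, sensors, workorder gives the robot as it stands (r), with the cameras (vision), the readings (sensors) and the job (workorder).
- The arm moves only by the shell command python3 shift.py FILE [FORCE], which reads ROWS from the file FILE. ROWS is a JSON list of rows, 1 to 8 of them, each an object with the fields trans (a list: dx, dy, dz in units of 20 mm), yaw (a turn about the tool's z in units of 0.1 rad), aperture (the opening from 0.0 (shut) to 1.0 (fully open)); a field left out counts as zero (the opening has to be given); each row is the pose to reach, as a shift and turn from the pose commanded when the command began, along the tool's axes at that moment; what a row does not reach only later rows make up. A row lasts 1/10 s, in which the tool goes at most 50 mm and 0.15 rad, less where a joint would pass 70% of its speed; a pose out of reach is approached as far as the arm can. The fingers move at their own pace and stop on an object; FORCE is the grip in N (left out, the last holds). Time passes only in rows, so rows that do not move let the fingers close. It prints the time, the measured TCP pose, the force, the opening and the grip force at its end. Input that does not fit is refused with a message, and nothing moves.
- sensors.get_state(): the state, without advancing time (a new reading comes with each control period).
- vision.camera(name): name is "scene" or "side" or "wrist"; returns the picture (400x640x3 uint8, red, green, blue); there is no depth.
- vision.camera_params(name): a dict with "K" (3x3 intrinsics, pixels), "origin" and "orientation" of the camera in the world; the wrist camera has in their place "hand_eye" (4x4, takes a point from camera to tool coordinates, whose origin is the TCP and whose axes are the flange's). Camera axes: x right, y up, looking along -z (the intrinsics and any distortion apply to the point x, -y, -z); pixel columns grow to the right and rows downward; lengths in mm; the calibration is good to about 2 mm. A picture is of the moment at which its call begins: read the wrist's pose just before it. camera_params takes no time and is no camera call.
- workorder.job_done(): hands the job in; it is judged then, once.
The state is a dict: "t": time; "q": joint angles; "qd": joint speeds; "effort": joint torques, N m; "eef_pos": TCP position; "ee_rot": TCP orientation; "force": force on the tool from outside, world axes, zero at the start; "ft_torque": the same for the moment, N m; "opening": opening from 0.0 (shut) to 1.0 (fully open); "grasp_force": force on a finger pad.
Only numpy, scipy, OpenCV 4.12 (cv2) and the standard library are available. Lean on these libraries where they do the work, as an engineer would, in place of code of your own. Each camera call takes 0.05 s, during which the arm holds its last target. There are 200 camera calls.

## Working session

There is one attempt and no reset: what is moved stays moved. The work goes in short steps, Python scripts to look and compute and a shell command to move; the robot and the scene stay as the last step left them, time stands still between calls to the robot, and variables do not carry over. Pictures are saved under pics/ and viewed, at most 10 in all, crops included, and the job is handed in when it is done.

```bash
ls; mkdir -p pics
python3 - <<'E'
from plant import r, vision, sensors, workorder
import cv2,numpy as np
s=sensors.get_state();print(s)
for n in("scene","side","wrist"):
    p=vision.camera_params(n);print(n,p)
for n in("scene","side"):
    cv2.imwrite(f"pics/{n}0.png",vision.camera(n)[:,:,::-1])
E
```

```text
pics
plant.py
shift.py
{'t': 0.0, 'q': array([ 9.31154199e-01,  2.59312708e-01,  1.53605804e+00,  2.23928219e-05,
        1.34798912e+00, -2.02788438e-01]), 'qd': array([ 0.00052913,  0.00062949,  0.00069569, -0.00042486, -0.00090243,
       -0.00208496]), 'effort': array([-3.78347813e-04, -4.37295234e+01, -2.84004253e+01,  7.23011582e-02,
        4.12991666e-02, -1.12222804e-04]), 'eef_pos': array([232.3416709 , 497.92890629, 217.84405529]), 'ee_rot': array([ 2.16696456e-01,  9.76238631e-01, -8.01908799e-04, -3.71243106e-04]), 'force': array([-0.94702394,  0.22408185, -0.14460891]), 'ft_torque': array([-0.02736022,  0.00116646, -0.05115745]), 'grasp_force': 0.0, 'opening': 0.9996173614144984}
scene {'K': array([[516.10471097,   0.        , 321.74752553],
       [  0.        , 516.10471097, 193.6086973 ],
       [  0.        ,   0.        ,   1.        ]]), 'origin': array([  45.47342301, -752.480626  ,  898.47429164]), 'orientation': array([ 0.38080125, -0.12081723, -0.28529577,  0.87120602])}
side {'K': array([[399.03298172,   0.        , 322.92239451],
       [  0.        , 399.03298172, 199.80749693],
       [  0.        ,   0.        ,   1.        ]]), 'origin': array([290.19742621, 761.48039181, 529.32723469]), 'orientation': array([-0.08964506,  0.49278159,  0.85346911, -0.14394632])}
wrist {'K': array([[352.82665765,   0.        , 319.50372599],
       [  0.        , 352.82665765, 205.67898965],
       [  0.        ,   0.        ,   1.        ]]), 'hand_eye': array([[-5.94825912e-05,  9.71303692e-01,  2.37842668e-01,
         6.59282020e+01],
       [ 9.99999767e-01, -1.03981476e-04,  6.74732461e-04,
        -3.31741810e-01],
       [ 6.80101362e-04,  2.37842653e-01, -9.71303459e-01,
        -1.66105439e+02],
       [ 0.00000000e+00,  0.00000000e+00,  0.00000000e+00,
         1.00000000e+00]])}
```

View pics/scene0.png

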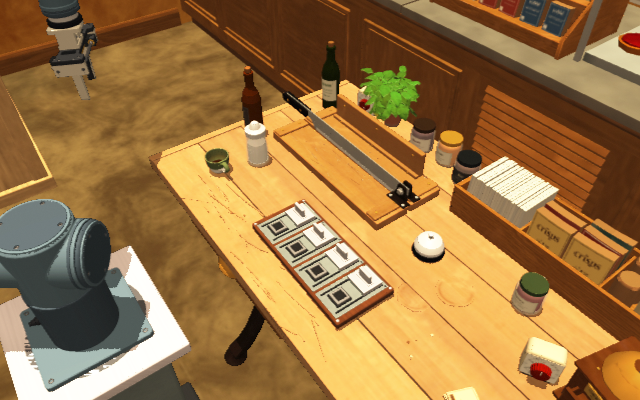

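View pics/side0.png

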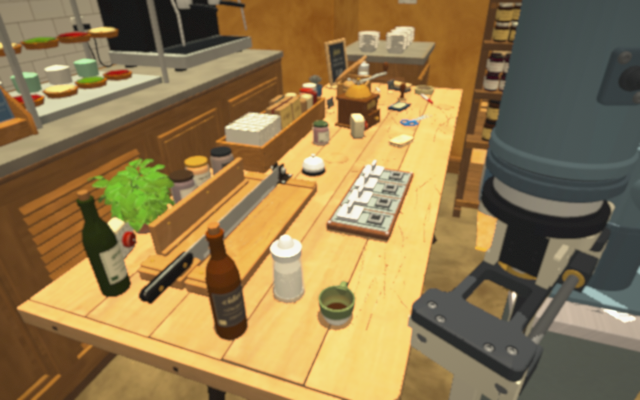

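The scene picture shows the console running from (255,225) to (390,290), with black key pads near (279,228), (298,247), (318,270) and (340,295) and fins to their upper right. The bell is at (428,247), with the shaker and cup at (257,145) and (217,160). The side picture shows the console at about (372,200). Next I'll measure the corners and pads.

```bash
cat > h.py <<'E'
import numpy as np,cv2
from scipy.spatial.transform import Rotation as R
from plant import r, vision, sensors, workorder
def cam(n,s=None):
    p=vision.camera_params(n)
    if n!="wrist": return p["K"],R.from_quat(p["orientation"]).as_matrix(),np.array(p["origin"])
    s=s or sensors.get_state();Rt=R.from_quat(s["ee_rot"]).as_matrix();H=p["hand_eye"]
    return p["K"],Rt@H[:3,:3],s["eef_pos"]+Rt@H[:3,3]
def ray(c,uv):
    K,M,o=c;d=np.linalg.inv(K)@np.array([uv[0],uv[1],1.]);return o,M@(d*[1,-1,-1])
def onz(c,uv,z):
    o,d=ray(c,uv);return o+d*(z-o[2])/d[2]
def proj(c,P):
    K,M,o=c;v=M.T@(np.array(P,float)-o)*[1,-1,-1];v=K@v;return v[:2]/v[2]
def tri(c1,u1,c2,u2):
    o1,d1=ray(c1,u1);o2,d2=ray(c2,u2);d1/=np.linalg.norm(d1);d2/=np.linalg.norm(d2)
    t=np.linalg.lstsq(np.c_[d1,-d2],o2-o1,rcond=None)[0];a=o1+t[0]*d1;b=o2+t[1]*d2
    return (a+b)/2,np.linalg.norm(a-b)
E
python3 - <<'E'
from h import *
im=cv2.imread("pics/scene0.png");c=cam("scene")
for uv in[(279,228),(298,247),(318,270),(340,295)]: print(onz(c,uv,30).round(0))
x0,y0,x1,y1=245,190,400,330
cv2.imwrite("pics/sc.png",cv2.resize(im[y0:y1,x0:x1],None,fx=5,fy=4.2,interpolation=cv2.INTER_CUBIC)[:600,:800])
E
```

```text
[443. -29.  30.]
[ 446. -104.   30.]
[ 444. -183.   30.]
[ 442. -262.   30.]
```

View pics/sc.png

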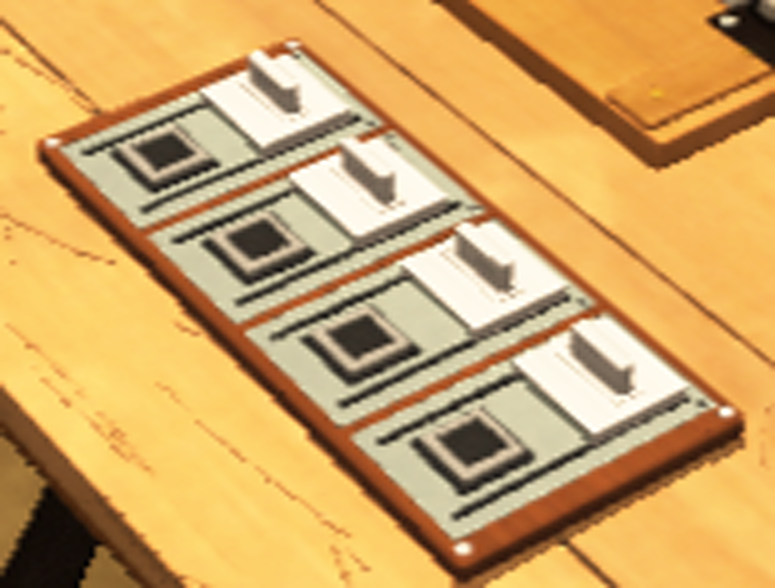

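The crop shows four clean pads and fins, with the pads at crop (175,150), (262,240), (360,340) and (470,440). All hoods are open. The scale is 5 in x and 4.2 in y from (245,190).

```bash
cat >> h.py <<'E'
def delta(P,yaw=None,cmd=None):
    s=sensors.get_state();M=R.from_quat(s["ee_rot"]).as_matrix()
    d=M.T@(np.array(P)-(s["eef_pos"] if cmd is None else cmd))
    a=np.arctan2(-M[0,1],M[1,1])  # tool y angle from world y
    return d.round(1),(None if yaw is None else round(-(yaw-a),3))
E
python3 - <<'E'
from h import *
c=cam("scene");cs=cam("side")
print("sugar",onz(c,(258,163),0),onz(cs,(288,297),0),"cup",onz(c,(218,172),0),"bot",onz(c,(252,128),0),onz(cs,(230,333),0),"bottop",onz(c,(248,68),230),"bell",onz(c,(428,258),0))
print(delta((420,-145,200),0))
E
```

```text
sugar [542.36532691 235.32005602   0.        ] [543.51844763 260.19229531   0.        ] cup [436.4720511  266.68939478   0.        ] bot [612.17707336 386.38268584   0.        ] [601.59923642 370.60746353   0.        ] bottop [593.15305662 329.65824242 230.        ] bell [ 676.85624932 -282.05890179    0.        ]
(array([-442. , -503.2,   18.6]), np.float64(-0.437))
```

Units first: shifts go in units of 20 mm and turns go in units of 0.1 rad. So -256 mm is -12.8, -288 mm is -14.4.

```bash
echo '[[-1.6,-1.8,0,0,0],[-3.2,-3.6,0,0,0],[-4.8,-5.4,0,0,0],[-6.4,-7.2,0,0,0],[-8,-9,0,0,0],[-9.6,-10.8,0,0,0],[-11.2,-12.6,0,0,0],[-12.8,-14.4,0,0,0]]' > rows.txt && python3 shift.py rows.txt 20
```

```text
refused: ROWS must be a list of objects, one for each row. Nothing was moved.
```

Refused on format, not on reach. It needs a list of objects, one for each row.

```bash
echo '[{"trans":[-1.6,-1.8,0],"aperture":0},{"trans":[-3.2,-3.6,0],"aperture":0},{"trans":[-4.8,-5.4,0],"aperture":0},{"trans":[-6.4,-7.2,0],"aperture":0},{"trans":[-8,-9,0],"aperture":0},{"trans":[-9.6,-10.8,0],"aperture":0},{"trans":[-11.2,-12.6,0],"aperture":0},{"trans":[-12.8,-14.4,0],"aperture":0}]' > rows.txt && python3 shift.py rows.txt 20
echo '[{"trans":[-1.6,-1.8,0.25],"aperture":0},{"trans":[-3.2,-3.6,0.5],"yaw":-1,"aperture":0},{"trans":[-4.8,-5.4,0.75],"yaw":-2,"aperture":0},{"trans":[-6.4,-7.2,0.95],"yaw":-3,"aperture":0},{"trans":[-8,-9,0.95],"yaw":-4,"aperture":0},{"trans":[-9.3,-10.75,0.95],"yaw":-4.37,"aperture":0},{"trans":[-9.3,-10.75,0.95],"yaw":-4.37,"aperture":0},{"trans":[-9.3,-10.75,0.95],"yaw":-4.37,"aperture":0}]' > rows.txt && python3 shift.py rows.txt
python3 - <<'E'
from h import *
s=sensors.get_state();print(s["q"])
im=vision.camera("wrist")[:,:,::-1];cv2.imwrite("pics/w1.png",im);np.savez("w1.npz",pos=s["eef_pos"],rot=s["ee_rot"]);print(s["t"],s["eef_pos"])
E
```

```text
t: 0.9
eef_pos: [342.6, 127.4, 218.6]
ee_rot: [0.216, 0.976, 0.0, 0.0]
force: [0.8, 0.3, -0.0]
opening: 0.362
grasp_force: 0.0
t: 1.7
eef_pos: [419.9, -144.9, 199.0]
ee_rot: [0.001, 1.0, 0.001, -0.001]
force: [-0.3, 0.7, 0.2]
opening: 0.006
grasp_force: 0.0
[-5.84596692e-01  8.27423847e-02  1.80108908e+00  3.21285863e-04
  1.25974872e+00 -2.15268210e+00]
1.7 [ 419.88549004 -144.8639711   198.98605334]
```

View pics/w1.png

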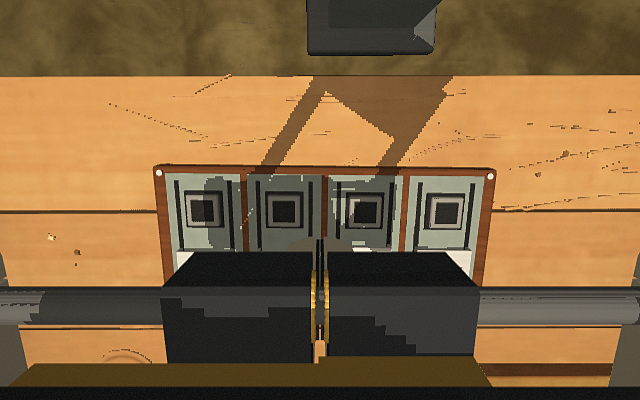

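The wrist picture shows the four pads at about (203,211), (284,211), (365,211) and (444,211). Image right is world +y and up is towards the robot. Corner screws are at (158,173) and (490,176). I'll triangulate the pads and screws with the scene view.

Run:
```python
from h import *
z=np.load("w1.npz");cw=cam("wrist",dict(eef_pos=z["pos"],ee_rot=z["rot"]));c=cam("scene")
def blob(im,uv,hw,f):
    x,y=map(int,uv);g=im[y-hw:y+hw+1,x-hw:x+hw+1].astype(int);m=f(g).astype(np.uint8)
    n,l,st,ce=cv2.connectedComponentsWithStats(m)
    i=min(range(1,n),key=lambda i:np.linalg.norm(ce[i]-hw)-(0.1*st[i,4]));return ce[i]+[x-hw,y-hw],st[i,4]
w=cv2.imread("pics/w1.png");s=cv2.imread("pics/scene0.png")
dark=lambda g:g.max(2)<60
S=[(280,226),(297.4,247),(317,271),(339,295)];W=[(444,211),(365,211),(284,211),(203,211)]
P=[]
for a,b in zip(S,W):
    ua,na=blob(s,a,5,dark);ub,nb=blob(w,b,13,dark)
    p,e=tri(c,ua,cw,ub);P.append(onz(cw,ub,30));print(ua.round(1),na,ub.round(1),nb,"tri",p.round(1),e.round(1),"sc@30",onz(c,ua,30).round(1),"w@30",P[-1].round(1))
P=np.array(P);d=P[0]-P[3];print("len",np.linalg.norm(d)/3,"yaw",np.arctan2(-d[0],d[1]))
for a,b in(((255.5,224),(490,176)),((337,320.5),(158,173))):
    print("screw",tri(c,a,cw,b)[0].round(1),tri(c,a,cw,b)[1].round(1),onz(cw,b,22).round(1))
# fins: top centres in scene
for a in[(272,55),(365,145),(485,232),(600,325)]:
    u=(245+a[0]/5,190+a[1]/4.2);print("fin",onz(c,u,58.5).round(1))
```

```text
[277.9 225.8] 37 [446.1 213. ] 454 tri [444.8 -20.2  28.1] 2.0 sc@30 [444.9 -22.1  30. ] w@30 [443.4 -20.6  30. ]
[296.3 246.7] 47 [365. 212.] 466 tri [ 442.7 -100.5   30. ] 1.1 sc@30 [ 443.2 -100.6   30. ] w@30 [ 442.1 -100.4   30. ]
[316.8 269.8] 57 [283.5 211.1] 472 tri [ 441.6 -180.5   29.7] 1.1 sc@30 [ 442.  -180.7   30. ] w@30 [ 440.9 -180.3   30. ]
[339.1 295. ] 63 [202.2 210.6] 466 tri [ 440.6 -260.3   29.5] 0.5 sc@30 [ 440.6 -260.6   30. ] w@30 [ 440.2 -260.1   30. ]
len 79.84162447490824 yaw -0.013185404851023728
screw [408.9  22.2  21.3] 2.0 [408.   22.4  22. ]
screw [ 403.7 -302.4   22.9] 0.5 [ 404.1 -303.    22. ]
fin [511.9 -14.1  58.5]
fin [506.4 -96.3  58.5]
fin [ 512.  -177.1   58.5]
fin [ 513.1 -253.5   58.5]
```

The pads triangulate to z≈30 as expected, with pitch 79.8 mm and yaw -0.013. I'll press bay 1 gently first.

Converted, 124.3 mm is 6.215, 40 mm is 2.

```bash
echo '[{"trans":[-0.3,1.55,2],"aperture":0},{"trans":[-0.6,3.1,4],"aperture":0},{"trans":[-0.9,4.65,6],"aperture":0},{"trans":[-1.175,6.215,7.8],"aperture":0},{"trans":[-1.175,6.215,8],"aperture":0},{"trans":[-1.175,6.215,8],"aperture":0}]' > rows.txt && python3 shift.py rows.txt; echo '[{"trans":[0,0,0.2],"aperture":0},{"trans":[0,0,0.4],"aperture":0},{"trans":[0,0,0.55],"aperture":0},{"trans":[0,0,0.575],"aperture":0},{"trans":[0,0,0.575],"aperture":0}]' > rows.txt && python3 shift.py rows.txt
```

```text
t: 2.35
eef_pos: [442.3, -17.9, 38.9]
ee_rot: [-0.002, 1.0, 0.0, -0.001]
force: [-0.1, 0.5, 0.2]
opening: 0.004
grasp_force: 0.0
t: 2.85
eef_pos: [444.5, -20.8, 28.6]
ee_rot: [0.0, 1.0, -0.0, 0.001]
force: [0.6, -0.4, 2.0]
opening: 0.007
grasp_force: 0.7
```

```bash
echo '[{"trans":[0,0,0.05],"aperture":0},{"trans":[0,0,0.05],"aperture":0}]' > rows.txt && python3 shift.py rows.txt |egrep 'eef|force:'; echo '[{"trans":[0,0,0.05],"aperture":0},{"trans":[0,0,0.05],"aperture":0}]' > rows.txt && python3 shift.py rows.txt|egrep 'eef|force:';echo '[{"trans":[0,0,0.05],"aperture":0},{"trans":[0,0,0.05],"aperture":0}]' > rows.txt && python3 shift.py rows.txt|egrep 'eef|force:'
```

```text
eef_pos: [444.2, -20.4, 27.3]
force: [0.9, -0.8, 1.5]
grasp_force: 0.9
eef_pos: [444.0, -20.2, 26.2]
force: [1.5, -0.7, 2.4]
grasp_force: 1.1
eef_pos: [444.0, -20.2, 25.2]
force: [0.9, -2.3, 2.4]
grasp_force: 1.2
```

Bay 1 looks soft. I'll press it on to the stop.

Converted, 1 mm is 0.05.

```bash
echo '[{"trans":[0,0,0.05],"aperture":0},{"trans":[0,0,0.05],"aperture":0}]' > rows.txt && python3 shift.py rows.txt |egrep 'eef|force:'; echo '[{"trans":[0,0,0.05],"aperture":0},{"trans":[0,0,0.05],"aperture":0}]' > rows.txt && python3 shift.py rows.txt|egrep 'eef|force:'
```

```text
eef_pos: [444.0, -20.2, 24.3]
force: [1.5, -1.4, 3.2]
grasp_force: 1.8
eef_pos: [444.1, -20.2, 24.0]
force: [-1.8, -1.1, 14.1]
grasp_force: 6.9
```

Bay 1 is soft: 3.2 N near the bottom, then the solid stop at z=24. Next is bay 2.

```bash
echo '[{"trans":[0,0,-0.8],"aperture":0},{"trans":[0.03,-2,-0.8],"aperture":0},{"trans":[0.06,-4,-0.7],"aperture":0},{"trans":[0.06,-4,-0.4],"aperture":0},{"trans":[0.06,-4,-0.25],"aperture":0},{"trans":[0.06,-4,-0.2],"aperture":0},{"trans":[0.06,-4,-0.2],"aperture":0},{"trans":[0.06,-4,-0.2],"aperture":0}]' > rows.txt && python3 shift.py rows.txt; echo '[{"trans":[0,0,0.05],"aperture":0},{"trans":[0,0,0.05],"aperture":0}]' > rows.txt && python3 shift.py rows.txt |egrep 'eef|force:'
```

```text
t: 4.65
eef_pos: [442.7, -99.5, 27.4]
ee_rot: [-0.001, 1.0, -0.0, -0.0]
force: [-0.7, -4.4, 5.9]
opening: 0.003
grasp_force: 3.1
eef_pos: [442.7, -99.5, 26.5]
force: [-1.5, -5.8, 6.8]
grasp_force: 3.5
```

Bay 2 is firm at 5.9–6.8 N with about 3 mm of travel. Next is bay 3.

```bash
echo '[{"trans":[0,0,-0.6],"aperture":0},{"trans":[0.03,-2,-0.6],"aperture":0},{"trans":[0.06,-4,-0.55],"aperture":0},{"trans":[0.06,-4,-0.5],"aperture":0},{"trans":[0.06,-4,-0.25],"aperture":0},{"trans":[0.06,-4,-0.1],"aperture":0},{"trans":[0.06,-4,-0.05],"aperture":0},{"trans":[0.06,-4,-0.05],"aperture":0}]' > rows.txt && python3 shift.py rows.txt; echo '[{"trans":[0,0,0.05],"aperture":0},{"trans":[0,0,0.05],"aperture":0}]' > rows.txt && python3 shift.py rows.txt |egrep 'eef|force:'
```

```text
t: 5.65
eef_pos: [440.8, -178.2, 26.7]
ee_rot: [-0.001, 1.0, 0.001, -0.001]
force: [-1.1, 1.6, 2.5]
opening: 0.005
grasp_force: 1.1
eef_pos: [441.3, -179.3, 26.1]
force: [-1.0, 2.1, 2.5]
grasp_force: 1.2
```

Bay 3 is soft at 2.5 N with 4 mm of travel. I'll press it to the stop, then test bay 4 to confirm it is firm.

Converted, 3 mm is 0.15, 2 mm is 0.1.

```bash
echo '[{"trans":[0,0,0.05],"aperture":0},{"trans":[0,0,0.1],"aperture":0},{"trans":[0,0,0.15],"aperture":0},{"trans":[0,0,0.15],"aperture":0}]' > rows.txt && python3 shift.py rows.txt |egrep 'eef|force:'; echo '[{"trans":[0,0,-0.75],"aperture":0},{"trans":[0.02,-2,-0.75],"aperture":0},{"trans":[0.04,-4,-0.7],"aperture":0},{"trans":[0.04,-4,-0.65],"aperture":0},{"trans":[0.04,-4,-0.4],"aperture":0},{"trans":[0.04,-4,-0.25],"aperture":0},{"trans":[0.04,-4,-0.2],"aperture":0},{"trans":[0.04,-4,-0.2],"aperture":0}]' > rows.txt && python3 shift.py rows.txt; echo '[{"trans":[0,0,0.05],"aperture":0},{"trans":[0,0,0.05],"aperture":0}]' > rows.txt && python3 shift.py rows.txt |egrep 'eef|force:'
```

```text
eef_pos: [441.6, -179.9, 24.1]
force: [-1.9, 4.5, 13.7]
grasp_force: 6.7
t: 7.05
eef_pos: [440.7, -260.0, 27.4]
ee_rot: [-0.001, 1.0, -0.001, -0.0]
force: [-2.5, -2.7, 6.3]
opening: 0.006
grasp_force: 2.8
eef_pos: [440.7, -260.0, 26.6]
force: [-2.9, -2.8, 6.4]
grasp_force: 3.1
```

Bay 4 is firm, so bays 1 and 3 are the soft ones. I'll lift behind the hoods and look at the fins with the wrist camera.

```bash
echo '[{"trans":[0,0,-2.45],"aperture":0},{"trans":[0,0,-4.9],"aperture":0},{"trans":[-1,1,-7],"aperture":0},{"trans":[-2.8,2.25,-7.5],"aperture":0},{"trans":[-4.6,3.5,-7.5],"aperture":0},{"trans":[-6.4,4.75,-7.5],"aperture":0},{"trans":[-7.5,6,-7.5],"aperture":0},{"trans":[-7.5,6,-7.5],"aperture":0}]' > rows.txt && python3 shift.py rows.txt; echo '[{"aperture":0},{"aperture":0}]' > rows.txt && python3 shift.py rows.txt >/dev/null
python3 - <<'E'
from h import *
s=sensors.get_state()
im=vision.camera("wrist")[:,:,::-1];cv2.imwrite("pics/w2.png",im);np.savez("w2.npz",pos=s["eef_pos"],rot=s["ee_rot"]);print(s["t"],s["eef_pos"])
E
```

```text
t: 8.05
eef_pos: [592.3, -135.1, 175.1]
ee_rot: [-0.003, 1.0, 0.001, -0.0]
force: [-0.6, -0.4, 0.1]
opening: 0.009
grasp_force: 0.0
8.25 [ 589.60132885 -139.87365182  175.63387931]
```

View pics/w2.png

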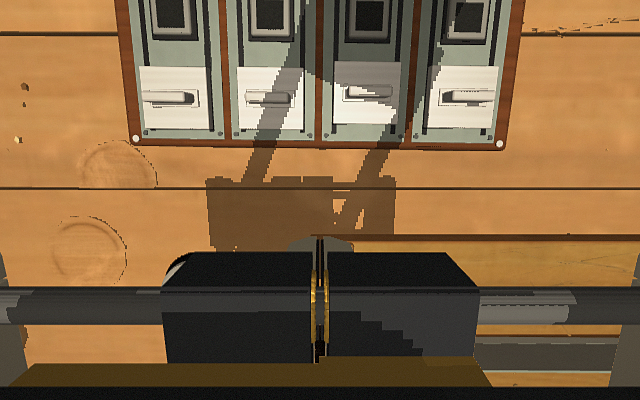

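The wrist picture shows the fins at about (167,97), (267,97), (367,91) and (467,97). The rightmost two are bays 2 and 1, with bay 3 at (267,97). I'll triangulate them.

Run:
```python
from h import *
z=np.load("w2.npz");cw=cam("wrist",dict(eef_pos=z["pos"],ee_rot=z["rot"]));c=cam("scene")
for n,w,a in((1,(467,97),(278,68)),(2,(367,91),(371,160)),(3,(267,97),(490,245)),(4,(167,97),(605,342))):
    u=(245+a[0]/5,190+a[1]/4.2);p,e=tri(c,u,cw,w);print(n,p.round(1),e.round(1),onz(cw,w,58.5).round(1))
s=sensors.get_state();print(s["eef_pos"])
for P in((528,-180.3,42),(524,-20.4,42)):print(delta(P,0,cmd=(590,-140,175)))
```

```text
1 [506.6 -27.8  62. ] 0.8 [506.6 -26.8  58.5]
2 [ 502.8 -104.2   56.2] 2.0 [ 502.3 -103.8   58.5]
3 [ 508.2 -182.2   55.7] 4.2 [ 506.7 -180.5   58.5]
4 [ 508.1 -260.    55. ] 3.8 [ 506.7 -257.4   58.5]
[ 589.63142886 -140.35101061  175.88932915]
(array([ 61.8, -40.3, 133.1]), np.float64(-0.0))
(array([ 65.9, 119.6, 133.1]), np.float64(-0.0))
```

Fin tops triangulate to z≈55–62 and x≈507 for bays 1 and 3. I'll go down behind the bay 3 fin and slide that hood.

```bash
echo '[{"trans":[1.5,-1,2],"aperture":0},{"trans":[3,-2,3],"aperture":0},{"trans":[3,-2,5],"aperture":0},{"trans":[3,-2,6.5],"aperture":0},{"trans":[3,-2,6.6],"aperture":0},{"trans":[3,-2,6.6],"aperture":0}]' > rows.txt && python3 shift.py rows.txt; echo '[{"trans":[0.4,0,0],"aperture":0},{"trans":[0.8,0,0],"aperture":0},{"trans":[1.2,0,0],"aperture":0},{"trans":[1.6,0,0],"aperture":0},{"trans":[2,0,0],"aperture":0},{"trans":[2.4,0,0],"aperture":0},{"trans":[2.8,0,0],"aperture":0},{"trans":[2.8,0,0],"aperture":0}]' > rows.txt && python3 shift.py rows.txt
```

```text
t: 8.9
eef_pos: [530.0, -180.7, 44.3]
ee_rot: [0.001, 1.0, 0.0, -0.001]
force: [0.5, -0.3, 0.1]
opening: 0.005
grasp_force: 0.0
t: 9.7
eef_pos: [472.9, -179.6, 43.9]
ee_rot: [0.0, 1.0, 0.0, -0.001]
force: [0.3, -0.2, -0.9]
opening: 0.002
grasp_force: 0.0
```

```bash
echo '[{"trans":[0.3,0,0],"aperture":0},{"trans":[0.6,0,0],"aperture":0},{"trans":[0.85,0,0],"aperture":0},{"trans":[0.9,0,0],"aperture":0}]' > rows.txt && python3 shift.py rows.txt|egrep 'eef|force:'; echo '[{"trans":[0.05,0,0],"aperture":0},{"trans":[0.1,0,0],"aperture":0},{"trans":[0.1,0,0],"aperture":0}]' > rows.txt && python3 shift.py rows.txt|egrep 'eef|force:'
python3 - <<'E'
from h import *
cv2.imwrite("pics/sc2.png",vision.camera("scene")[180:340,230:420][:,:,::-1].repeat(3,0).repeat(3,1))
E
```

```text
eef_pos: [455.9, -179.8, 44.0]
force: [2.7, -0.2, 0.2]
grasp_force: 0.8
eef_pos: [455.0, -180.1, 44.1]
force: [2.7, 2.5, -1.8]
grasp_force: 1.6
```

View pics/sc2.png

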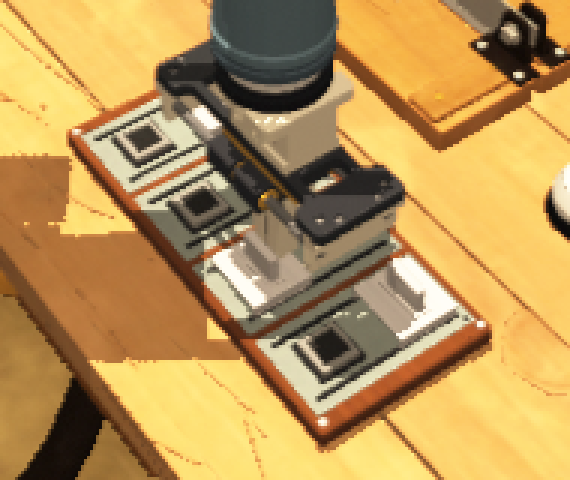

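The hood of bay 3, at crop (258,268), has moved nearly over its key. I'll push it on to the stop.

```bash
for i in 1 2 3 ; do echo '[{"trans":[0.05,0,0],"aperture":0},{"trans":[0.1,0,0],"aperture":0},{"trans":[0.1,0,0],"aperture":0}]' > rows.txt && python3 shift.py rows.txt|egrep 'eef|force:'; done
```

```text
eef_pos: [454.8, -180.3, 44.4]
force: [9.0, 3.4, -5.1]
grasp_force: 4.6
eef_pos: [454.7, -180.5, 44.6]
force: [15.3, 4.1, -8.7]
grasp_force: 7.4
eef_pos: [454.6, -180.7, 44.8]
force: [20.1, 5.8, -12.6]
grasp_force: 10.4
```

It is against a firm stop: 20 N with no further motion. I'll back off, lift, and go behind the bay 1 fin.

Converted, -25 mm is -1.25, 159 mm is 7.95.

```bash
echo '[{"trans":[-1.25,0,0],"aperture":0},{"trans":[-1.75,0,-1.5],"aperture":0},{"trans":[-3,1.5,-3],"aperture":0},{"trans":[-4.1,3.5,-3],"aperture":0},{"trans":[-4.1,5.75,-3],"aperture":0},{"trans":[-4.1,7.95,-3],"aperture":0},{"trans":[-4.1,7.95,-3],"aperture":0},{"trans":[-4.1,7.95,-3],"aperture":0}]' > rows.txt && python3 shift.py rows.txt|egrep 'eef|force:'
python3 - <<'E'
from h import *
s=sensors.get_state();cv2.imwrite("pics/w3.png",vision.camera("wrist")[:,:,::-1]);cw=cam("wrist",s)
print(s["t"],delta((530,-20.4,44)))
c=cam("scene");print("expected fin3 home top rear in wrist",proj(cw,(441,-180.3,58.5)),proj(cw,(506,-180.3,58.5)))
cv2.imwrite("pics/sc3.png",vision.camera("scene")[180:340,230:420][:,:,::-1].repeat(3,0).repeat(3,1))
q=lambda P:(proj(c,P)-[230,180])*3
print("sc crop home fin top ends",q((441,-163.3,58.5)),q((441,-197.3,58.5)), "hood near corners",q((416,-153,35)),q((416,-208,35)))
E
```

```text
eef_pos: [530.1, -20.4, 104.0]
force: [0.0, -1.2, -0.3]
grasp_force: 0.0
12.15 (array([ 0.4,  1.1, 60.1]), None)
expected fin3 home top rear in wrist [38.80498426 76.70491015] [ 58.45876022 189.20706387]
sc crop home fin top ends [244.28911128 228.97458303] [272.65780443 259.41795019] hood near corners [207.95239041 257.49683847] [252.77786688 307.66380273]
```

View pics/sc3.png

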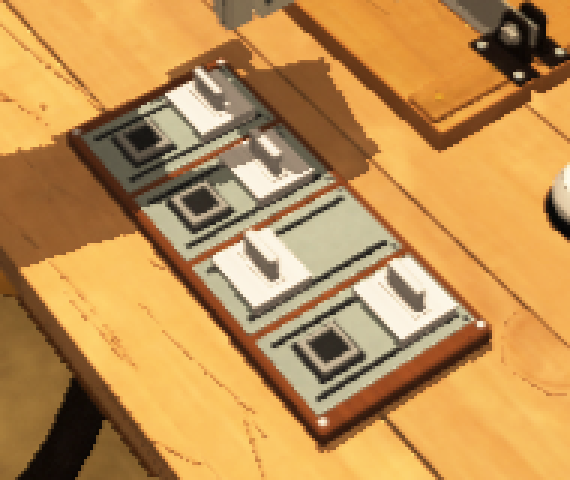

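Bay 3's hood is home: its fin top runs from about (247,230) to (277,262) against predicted ends of (244,229) and (273,259). The other three hoods are open. Now bay 1.

```bash
echo '[{"trans":[0,0,2],"aperture":0},{"trans":[0,0,3],"aperture":0},{"trans":[0,0,3],"aperture":0}]' > rows.txt && python3 shift.py rows.txt|egrep 'eef|force:'; echo '[{"trans":[0.4,0,0],"aperture":0},{"trans":[0.8,0,0],"aperture":0},{"trans":[1.2,0,0],"aperture":0},{"trans":[1.6,0,0],"aperture":0},{"trans":[2,0,0],"aperture":0},{"trans":[2.4,0,0],"aperture":0},{"trans":[2.8,0,0],"aperture":0},{"trans":[2.8,0,0],"aperture":0}]' > rows.txt && python3 shift.py rows.txt|egrep 'eef|force:';  echo '[{"trans":[0.3,0,0],"aperture":0},{"trans":[0.6,0,0],"aperture":0},{"trans":[0.75,0,0],"aperture":0},{"trans":[0.75,0,0],"aperture":0}]' > rows.txt && python3 shift.py rows.txt|egrep 'eef|force:'; for i in 1 2 3 ; do echo '[{"trans":[0.05,0,0],"aperture":0},{"trans":[0.1,0,0],"aperture":0},{"trans":[0.1,0,0],"aperture":0}]' > rows.txt && python3 shift.py rows.txt|egrep 'eef|force:'; done
```

```text
eef_pos: [528.2, -22.2, 41.4]
force: [-0.4, -0.1, 0.3]
grasp_force: 0.0
eef_pos: [472.8, -20.6, 44.0]
force: [-1.1, 0.1, -0.1]
grasp_force: 0.0
eef_pos: [458.7, -20.9, 44.0]
force: [0.6, -0.7, -0.1]
grasp_force: 0.0
eef_pos: [457.6, -21.1, 44.1]
force: [1.1, 0.7, -0.7]
grasp_force: 0.5
eef_pos: [457.2, -21.3, 44.4]
force: [5.9, 1.2, -3.0]
grasp_force: 2.7
eef_pos: [457.0, -21.6, 44.8]
force: [8.9, 1.8, -6.4]
grasp_force: 4.8
```

Stopped at 457, as predicted. One more nudge, then back off, lift and check.

Converted, 4 mm is 0.2, 3 mm is 0.15.

```bash
echo '[{"trans":[0.05,0,0],"aperture":0},{"trans":[0.15,0,0],"aperture":0},{"trans":[0.2,0,0],"aperture":0},{"trans":[0.2,0,0],"aperture":0}]' > rows.txt && python3 shift.py rows.txt|egrep 'eef|force:'
echo '[{"trans":[-1.25,0,0],"aperture":0},{"trans":[-2,0,-1.5],"aperture":0},{"trans":[-3,0,-3.5],"aperture":0},{"trans":[-4,0,-5.5],"aperture":0},{"trans":[-4,0,-7.5],"aperture":0},{"trans":[-4,0,-7.5],"aperture":0},{"trans":[-4,0,-7.5],"aperture":0},{"trans":[-4,0,-7.5],"aperture":0}]' > rows.txt && python3 shift.py rows.txt
python3 - <<'E'
from h import *
c=cam("scene")
cv2.imwrite("pics/sc4.png",vision.camera("scene")[100:340,190:460][:,:,::-1].repeat(2,0).repeat(2,1))
q=lambda P:(proj(c,P)-[190,100])*2
print(q((443.4,-3.4,58.5)),q((443.4,-37.4,58.5)))
E
```

```text
eef_pos: [456.8, -22.1, 45.6]
force: [18.7, 2.3, -10.5]
grasp_force: 9.1
t: 15.85
eef_pos: [528.2, -20.8, 192.6]
ee_rot: [-0.0, 1.0, 0.0, -0.002]
force: [-0.3, -1.0, -0.7]
opening: 0.007
grasp_force: 0.0
[164.33108154 225.59673423] [180.32644293 242.71370051]
```

View pics/sc4.png

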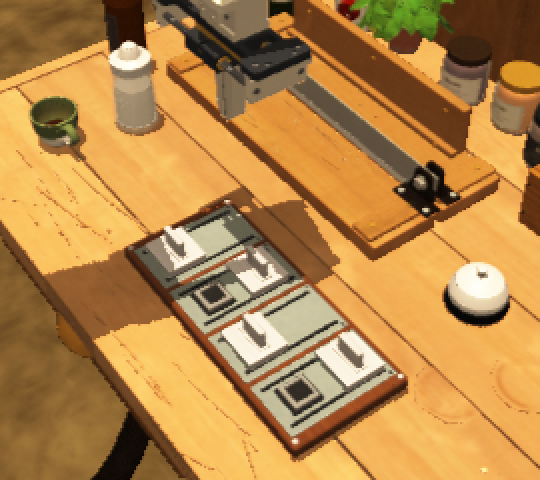

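The picture shows the hoods of bays 1 and 3 home, with bay 1's fin top from (166,227) to (183,243), as predicted. Bays 2 and 4 are open, the bystanders are standing where they were, and the arm is clear.

```bash
python3 -c "
from plant import r, vision, sensors, workorder
print(workorder.job_done())"
```

```text
the job is handed in; nothing more can be done
None
```

The soft keys are in bays 1 and 3: both were pressed until they clicked and their hoods slid fully home, while the firm keys' hoods (bays 2 and 4) stay open, the bell, shaker and cup look undisturbed, and the job was handed in at about 16 s.

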